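Tip the latch box onto its back and close its latch

TASK

Push the green latch box over from high on its lid side, so that it falls flat on its back with the lid up and lies wholly inside the black outline printed on the board; then press its latch button down flush with the lid. Use only the fingertips: do not lift or carry the box, do not press the button before the box lies down, and leave the other things on the board where they are.

Things in the scene. Friction and masses are not known exactly. Their poses are not given: they have to be found in the camera images.
- latch_box: Green plastic box, 0.18-0.34 kg, standing on its latch end. Origin: centre of the foot end. Own z up (140 mm), y width (90), x thickness (50) from lid (x=-25, faces roughly to the robot) to back (x=+25). Pushed high on the lid side it tips about its foot edge at x=+25 without sliding, past 20 deg falls by itself to +x, and then lies lid up (50 mm above the board), own x down.
- outline (a point): Centre of the black rectangle printed on the board, at the board's top (8 mm above the table). Inside 200 mm along its x by 170 mm along y; line 6 mm wide, flat. The box stands over the middle of the line at its -x end, its tipping edge 15 to 35 mm inside that line, turned at most 0.1 rad from the outline's axes; it is to fall towards the outline's +x.
- board: Marble-pattern plastic board, 420 (x) x 620 (y) x 8 mm, fixed to the table; origin at its underside, under the outline's centre, same axes as the outline.
- latch (a joint): Travel of the latch button (m): 0 = standing 6.5 mm proud of the lid, 0.006 = fully in, flush to 0.5 mm. It slides stiffly (about 2.5 N), has no spring and stays where it is left.
- latch_face (a point): Centre of the outer face of the grey latch button, a rectangle 36 mm (box y) x 22 mm (box z), on the lid face 32 mm from the foot end, on the middle of the width. The button is pressed along the box's +x, i.e. straight down once the box lies on its back.
- foot_l (a point): corner of the box's back face (the face that ends underneath), foot end, box +y side
- foot_r (a point): corner of the box's back face (the face that ends underneath), foot end, box -y side
- top_l (a point): corner of the box's back face (the face that ends underneath), top end, box +y side
- top_r (a point): corner of the box's back face (the face that ends underneath), top end, box -y side
- rolling_pin: Bystander: rolling pin (grey silicone roller 44 dia x 240, wooden handles), lying beyond the outline across the board. Origin: centre of its underside.
- bowl: Bystander: steel mixing bowl, 170 dia x 70 high, left of the outline. Origin: centre of its underside.
- steamer_lid: Bystander: bamboo steamer lid, 160 dia x 51 high with its strap handle, right of the outline. Origin: centre of its underside.
- soy_dish: Bystander: white ceramic soy dish, 84 dia x 22 high, to the right of the box. Origin: centre of its underside.
- carton: Bystander: white paper carton with a brown band standing upright, 45 x 65 x 110 high, to the left of the box. Origin: centre of its underside.
- jar: Bystander: amber jar with lid, 56 dia x 85 high, to the left of the carton. Origin: centre of its underside.
- spoon: Bystander: steel spoon, 160 long, lying at the right near corner of the board (origin at its underside).
Not all that is in view belongs to the job. Of the things like the latch_box, leave any that is red; of the rest the smaller one is meant.

How it is judged:
By the outcome, as a careful person would: the job done as asked, in the order asked, and still so for the second after the job is handed in, with the robot touching nothing.
It also fails if it takes over 32 s, if anything falls off the work surface, if the arm or the gripper's body presses on something with over 40 N, if the wrist force passes 120 N, or if a joint passes its speed limit or range.

ROBOT

A 6-joint arm with a two-finger parallel gripper is mounted at the origin on the work surface. World frame = base frame: x ahead of the robot, y to its left, z up, the work surface at z = 0. Lengths are in m, angles in rad, forces in N, time in s.
With the tool pointing down it reaches from about 0.425 to 0.925 m from the base axis. Payload 12.5 kg.
Tool frame: the origin (TCP) lies midway between the tips of the shut fingers; the grasp point (between the pads) lies 19 mm behind it; z points along the fingers, y is the line along which they close (so a half turn about z gives the same grasp; the last joint's range is limited). The gripper opens to 85 mm and grips with 20 to 120 N. Pads are 22 mm wide; open, the fingers measure 114 mm over their backs; the gripper's body (76 mm by 85 mm) begins 54 mm behind the grasp point. The pads swing forward as they close: fully open they stand 13 mm farther back than shut.
Start: joints at [-1.291, 0.491, 1.559, -0, 1.092, -0.106], TCP at [0.235, -0.579, 0.231] pointing down, gripper open.
Joint ranges: [-3.1, 3.1], [-0.84, 2.19], [0.05, 2.79], [-1.13, 4.28], [0.06, 2.93], [-2.69, 2.69]. Speed limits (rad/s): [2.22, 2.22, 2.79, 3.14, 3.14, 3.14].

INTERFACE

Orientations are given as a rotation vector (axis times angle).
In Python, from bench import robot gives the robot as it stands.
- The arm moves only by the tool apply_moves, never from a script. Its argument "motion" is a list of rows, each a list of 3 entries, a list of its own where there are three numbers: the shift along the tool's x, y, z in mm, then the turn, a rotation vector about the tool's x, y, z in rad, then the closure, from 0 (fully open) to 1 (shut). A call has 1 to 8 rows; each row is the pose to reach, as a shift and turn from the pose commanded when the call began, along the tool's axes at that moment; what a row does not reach only later rows make up. A row lasts 1/10 s, in which the tool goes at most 50 mm and 8.59 degrees, less where a joint would pass 70% of its speed; a pose out of reach is approached as far as the arm can. A call with a gripper value outside its range is refused whole. The fingers move at their own pace and stop on an object; "squeeze" is the grip in N (left out, the last holds). Time passes only in rows, so rows that repeat a pose let the fingers close. It gives the time, the measured TCP pose, the force, the opening and the grip force at its end, in the units of the state.
- robot.get_obs(): the state, without advancing time (a new reading comes with each control period).
- robot.snapshot(name): name is "scene" or "top"; returns the picture (420x560x3 uint8, red, green, blue); there is no depth.
- robot.camera_model(name): a dict with "camera_matrix" (3x3 intrinsics, pixels), "dist" ([k1, k2, p1, p2, k3] as OpenCV has them; the pictures are not rectified), "eye" and "attitude" of the camera in the world. Camera axes: x right, y up, looking along -z (the intrinsics and any distortion apply to the point x, -y, -z); pixel columns grow to the right and rows downward; lengths in m; the calibration is good to about 2 mm. A picture is of the moment at which its call begins. camera_model takes no time and is no camera call.
- robot.job_done(): hands the job in; it is judged then, once.
The state is a dict: "clock": time; "q": joint angles; "joint_velocities": joint speeds; "tau": joint torques, N m; "ee_pos": TCP position; "ee_rot": TCP orientation; "force": force on the tool from outside, world axes, zero at the start; "moment": the same for the moment, N m; "gripper_width": opening from 0.0 (shut) to 1.0 (fully open); "finger_force": force on a finger pad.
Only numpy, scipy, OpenCV 4.12 (cv2) and the standard library are available. Lean on these libraries where they do the work, as an engineer would, in place of code of your own. Each camera call takes 0.05 s, during which the arm holds its last target. There are 200 camera calls.

## Working session

There is one attempt and no reset: what is moved stays moved. The work goes in short steps, Python scripts to look and compute and a tool call to move; the robot and the scene stay as the last step left them, time stands still between calls to the robot, and variables do not carry over. Pictures are saved under pics/ and viewed, at most 10 in all, crops included, and the job is handed in when it is done.

Besides the shell and the picture viewer there is one more tool, called after "Call:" as name([rows], argument=value, ...), one row to a line, values as JSON. apply_moves: Moves the arm, as the interface text tells. Its arguments: {"type":"object","properties":{"motion":{"type":"array"},"squeeze":{"type":"number"}},"required":["motion"]}

```bash
mkdir -p pics; python3 - <<'E'
from bench import robot
import cv2,numpy as np
for n in("scene","top"):
    im=robot.snapshot(n);cv2.imwrite(f"pics/{n}0.png",im[:,:,::-1]);c=robot.camera_model(n);print(n,{k:np.round(v,4).tolist() for k,v in c.items()})
o=robot.get_obs();print({k:np.round(v,3).tolist() for k,v in o.items()})
E
```

```text
scene {'camera_matrix': [[418.6117, 0.0, 277.7267], [0.0, 418.6117, 210.5263], [0.0, 0.0, 1.0]], 'dist': [-0.1242, 0.0, 0.0, 0.0, 0.0], 'eye': [0.9204, 0.3411, 0.8409], 'attitude': [0.2995, 0.6803, 2.1962]}
top {'camera_matrix': [[477.0486, 0.0, 281.2487], [0.0, 477.0486, 205.5038], [0.0, 0.0, 1.0]], 'dist': [-0.0932, 0.0, 0.0, 0.0, 0.0], 'eye': [0.5017, 0.0307, 1.1306], 'attitude': [0.0245, -0.0666, -1.5882]}
{'clock': 0.1, 'q': [-1.291, 0.491, 1.559, 0.0, 1.092, -0.106], 'joint_velocities': [0.001, 0.001, -0.001, 0.0, 0.0, 0.0], 'tau': [0.003, -61.945, -26.202, -0.0, 0.003, 0.0], 'ee_pos': [0.235, -0.579, 0.231], 'ee_rot': [-3.082, -0.602, 0.0], 'force': [-0.104, -0.114, 0.73], 'moment': [0.015, 0.023, 0.042], 'finger_force': 0.0, 'gripper_width': 0.999}
```

View pics/scene0.png

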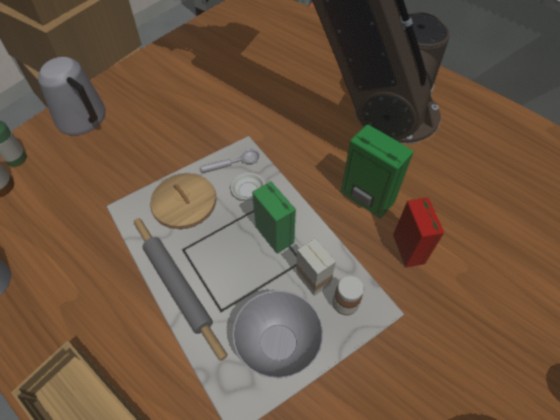

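View pics/top0.png

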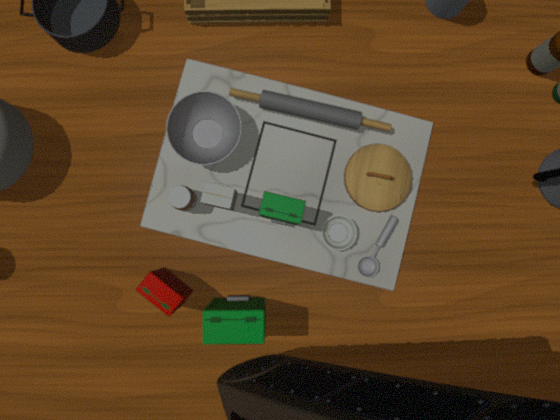

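Candidates for the box: small green at top (283,207) / scene (274,217), large green at top (234,320) / scene (375,172), and red at top (163,292) / scene (417,233). I leave the red one and take the smaller green, which is also the one standing on the outline. I'll check that in a close crop and measure.

```bash
cat > h.py <<'E'
from bench import robot
import cv2,numpy as np
from scipy.spatial.transform import Rotation as R
def ray(n,px):
    c=robot.camera_model(n)
    u=cv2.undistortPoints(np.array(px,float).reshape(-1,1,2),np.array(c["camera_matrix"]),np.array(c["dist"])).reshape(-1,2)
    d=np.c_[u[:,0],-u[:,1],-np.ones(len(u))]
    return np.array(c["eye"]),R.from_rotvec(c["attitude"]).apply(d)
def onz(n,px,z):
    e,d=ray(n,px); return e+d*((z-e[2])/d[:,2])[:,None]
def proj(n,P):
    c=robot.camera_model(n); p=R.from_rotvec(c["attitude"]).inv().apply(np.array(P)-c["eye"])*[1,-1,-1]
    return cv2.projectPoints(p,np.zeros(3),np.zeros(3),np.array(c["camera_matrix"]),np.array(c["dist"]))[0].reshape(-1,2)
E
python3 - <<'E'
from h import *
t=cv2.imread("pics/top0.png");s=cv2.imread("pics/scene0.png")
a=cv2.resize(t[115:235,230:350],None,fx=4,fy=4,interpolation=cv2.INTER_CUBIC)[:480,:400+80]
b=cv2.resize(s[175:260,235:315],None,fx=4,fy=4,interpolation=cv2.INTER_CUBIC)
b=cv2.copyMakeBorder(b,0,480-b.shape[0],0,0,cv2.BORDER_CONSTANT)
cv2.imwrite("pics/crop1.png",np.hstack([a,b]))
# outline: dark pixels
g=t.max(2); m=(g<75).astype(np.uint8); roi=np.zeros_like(m); roi[118:230,238:342]=1; m&=roi
k,l,st,_=cv2.connectedComponentsWithStats(m,connectivity=8)
for i in range(1,k):
    if st[i,4]>30: print(st[i])
i=1+np.argmax(st[1:,4]); ys,xs=np.where(l==i)
P=onz("top",np.c_[xs,ys],.008); r=cv2.minAreaRect((P[:,:2]*1000).astype(np.float32));print("outline",r,cv2.boxPoints(r))
hsv=cv2.cvtColor(t,cv2.COLOR_BGR2HSV);gm=cv2.inRange(hsv,(45,120,40),(80,255,255))*(roi)
ys,xs=np.where(gm>0)
P=onz("top",np.c_[xs,ys],.148);r=cv2.minAreaRect((P[:,:2]*1000).astype(np.float32));print("box",r,cv2.boxPoints(r))
E
```

```text
[307 118  35   9 123]
[241 122  95 104 514]
[260 215  40  10  77]
outline ((643.6641845703125, -19.070297241210938), (183.14785766601562, 211.42686462402344), 74.67228698730469) [[ 517.5044    -79.442665]
 [ 721.41077  -135.33115 ]
 [ 769.824      41.30207 ]
 [ 565.9176     97.19055 ]]
box ((553.8489379882812, 3.0473976135253906), (89.02507019042969, 49.46276092529297), 75.87014770507812) [[518.9994   -34.08098 ]
 [566.9657   -46.15584 ]
 [588.6985    40.175774]
 [540.7322    52.250637]]
```

View pics/crop1.png

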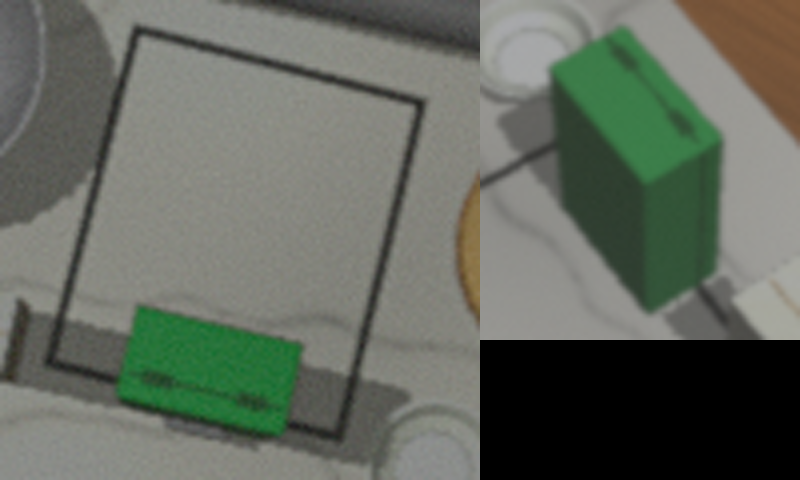

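The crop confirms the small green box: latch on the robot side, lid seam near that side, standing over the -x line. The top face measures 89×49.5 mm (given 90×50) and the outline 211×183 mm over the lines (given 212×182). By prediction the tipping edge is 33 mm inside the line and the fallen box lies inside the outline.

```bash
cat >> h.py <<'E'
YAW=np.deg2rad(-14.1); BX=np.array([np.cos(YAW),np.sin(YAW),0]); BY=np.array([-BX[1],BX[0],0]); C=np.array([.5538,.0030,0])
def rel(T,half=0,show=True):
    o=robot.get_obs(); Rt=R.from_rotvec(o["ee_rot"])
    Rg=R.from_matrix(np.c_[BX,-BY,[0,0,-1]])
    if half: Rg=Rg*R.from_rotvec([0,0,np.pi])
    turn=(Rt.inv()*Rg).as_rotvec()
    for t in T: print("shift mm",np.round(Rt.inv().apply(np.array(t)-o["ee_pos"])*1000,1),"turn",np.round(turn,3))
E
python3 - <<'E'
from h import *
o=robot.get_obs();print(R.from_rotvec(o["ee_rot"]).as_matrix().round(2))
L=C-BX*.025
pre=L-BX*.055
T=[[.42,-.32,.231],[pre[0],pre[1],.231],[pre[0],pre[1],.128]]
print(np.round(T,3))
rel(T);rel(T[:1],1)
print("big",onz("top",[[204,298],[265,298],[265,344],[204,344]],.19).round(3))
E
```

```text
[[ 0.93  0.38 -0.  ]
 [ 0.38 -0.93  0.  ]
 [ 0.   -0.   -1.  ]]
[[ 0.42  -0.32   0.231]
 [ 0.476  0.022  0.231]
 [ 0.476  0.022  0.128]]
shift mm [ 268.7 -170.3   -0. ] turn [-0.001  0.     0.632]
shift mm [ 4.496e+02 -4.665e+02  3.000e-01] turn [-0.001  0.     0.632]
shift mm [ 449.6 -466.4  103.3] turn [-0.001  0.     0.632]
shift mm [ 268.7 -170.3   -0. ] turn [-0.00e+00 -1.00e-03 -2.51e+00]
big [[0.377 0.16  0.19 ]
 [0.375 0.04  0.19 ]
 [0.285 0.042 0.19 ]
 [0.287 0.161 0.19 ]]
```

Call:
apply_moves([
  [[35,-20,0],[0,0,0.05],1],
  [[75,-45,0],[0,0,0.15],1],
  [[115,-72,0],[0,0,0.25],1],
  [[155,-98,0],[0,0,0.35],1],
  [[195,-125,0],[0,0,0.45],1],
  [[235,-150,0],[0,0,0.55],1],
  [[268,-178,0],[0,0,0.63],1],
  [[290,-205,0],[0,0,0.632],1],
], squeeze=40)

```text
clock: 0.9
ee_pos: [0.4278, -0.278, 0.2311]
ee_rot: [-3.117, 0.388, 0.0]
force: [0.6, 0.0, 0.5]
gripper_width: -0.003
finger_force: 0.0
```

```bash
python3 - <<'E'
from h import *
L=C-BX*.025
pre=L-BX*.055
print(robot.get_obs()["ee_pos"],robot.get_obs()["gripper_width"])
rel([[pre[0],pre[1],.231],[pre[0],pre[1],.126]])
E
```

```text
[ 0.42778743 -0.27795121  0.23109719] -0.0031673034606815066
shift mm [-2.680e+01 -3.031e+02  2.000e-01] turn [-0.     0.    -0.002]
shift mm [ -26.8 -303.1  105.2] turn [-0.     0.    -0.002]
```

Call:
apply_moves([
  [[-3,-35,0],[0,0,0],1],
  [[-7,-80,0],[0,0,0],1],
  [[-11,-125,0],[0,0,0],1],
  [[-15,-170,0],[0,0,0],1],
  [[-19,-215,0],[0,0,0],1],
  [[-23,-260,0],[0,0,0],1],
  [[-27,-290,0],[0,0,0],1],
  [[-27,-303,0],[0,0,0],1],
])

```text
clock: 1.7
ee_pos: [0.4742, 0.0227, 0.2312]
ee_rot: [-3.118, 0.382, 0.001]
force: [0.4, -0.8, 0.7]
gripper_width: -0.001
finger_force: 0.0
```

Call:
apply_moves([
  [[0,0,25],[0,0,0],1],
  [[0,0,60],[0,0,0],1],
  [[0,0,90],[0,0,0],1],
  [[0,0,105],[0,0,0],1],
  [[0,0,105],[0,0,0],1],
])

```text
clock: 2.2
ee_pos: [0.4736, 0.0199, 0.1245]
ee_rot: [3.117, -0.387, -0.006]
force: [-1.6, 0.4, 0.3]
gripper_width: 0.002
finger_force: 0.0
```

```bash
python3 - <<'E'
from h import *
a=robot.snapshot("scene");b=robot.snapshot("top")
f=lambda i,y,x:cv2.resize(i[y:y+150,x:x+130,::-1],None,fx=3,fy=3,interpolation=cv2.INTER_CUBIC)
cv2.imwrite("pics/pre.png",np.hstack([f(a,150,220),f(b,140,220)]))
o=robot.get_obs();p=o["ee_pos"];print(p,"along",(p-C)@BX,"lat",(p-C)@BY,o["force"])
E
```

```text
[0.47464607 0.01993966 0.12652905] along -0.08089593855574743 lat -0.002853778667261185 [-0.12641946  0.45294169  0.02659963]
```

View pics/pre.png

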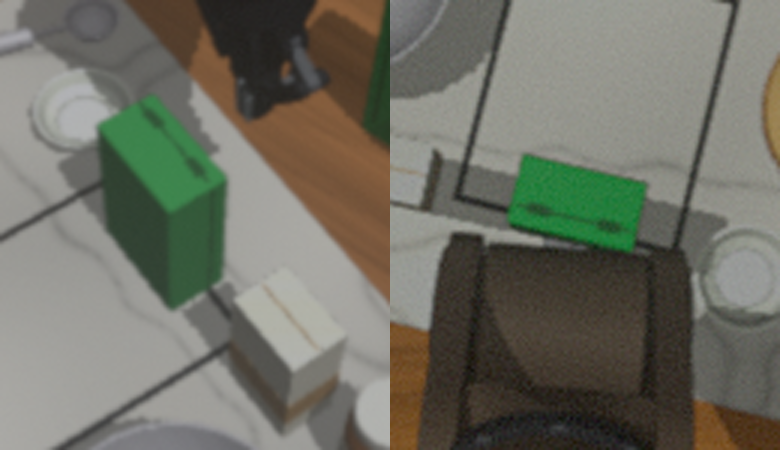

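The picture shows the shut fingers behind the lid side, about 56 mm back at z 0.126, with the box (top view of the crop at (575,200)) untouched. Now the slow push.

Call:
apply_moves([
  [[15,-3,0],[0,0,0],1],
  [[30,-3,0],[0,0,0],1],
  [[38,-3,0],[0,0,0],1],
  [[44,-3,0],[0,0,0],1],
  [[50,-3,0],[0,0,0],1],
  [[56,-3,0],[0,0,0],1],
  [[62,-3,0],[0,0,0],1],
  [[68,-3,0],[0,0,0],1],
])

```text
clock: 3.1
ee_pos: [0.5415, 0.0067, 0.1263]
ee_rot: [3.118, -0.386, 0.0]
force: [-0.3, -0.3, -0.2]
gripper_width: 0.001
finger_force: 0.2
```

```bash
python3 - <<'E'
from h import *
b=robot.snapshot("scene")
cv2.imwrite("pics/mid.png",cv2.resize(b[150:300,200:340,::-1],None,fx=3,fy=3))
o=robot.get_obs();p=o["ee_pos"];print(p,"along",(p-C)@BX,"lat",(p-C)@BY,o["force"])
E
```

```text
[0.54233138 0.00642713 0.12632687] along -0.011957993040248872 lat 0.0005299489481065409 [-0.10488453 -0.20159843 -0.14785583]
```

View pics/mid.png

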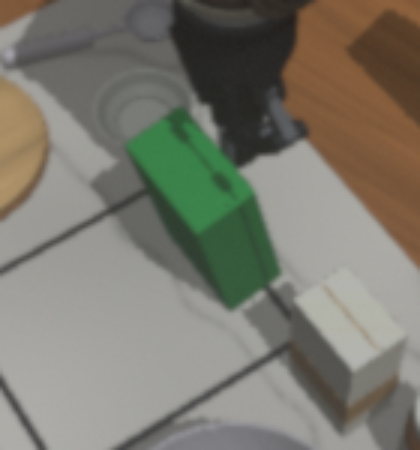

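The box is tilting cleanly about its foot edge, at about 12° with the foot still in place, and the carton and dish are untouched. I continue the push.

Call:
apply_moves([
  [[6,0,0],[0,0,0],1],
  [[12,0,0],[0,0,0],1],
  [[17,0,0],[0,0,0],1],
  [[22,0,0],[0,0,0],1],
  [[27,0,0],[0,0,0],1],
  [[27,0,0],[0,0,0],1],
  [[15,0,0],[0,0,0],1],
  [[-15,0,0],[0,0,0],1],
])

```text
clock: 3.95
ee_pos: [0.5265, 0.0103, 0.126]
ee_rot: [3.118, -0.387, 0.001]
force: [-0.7, 0.7, 0.1]
gripper_width: 0.002
finger_force: 0.0
```

Call:
apply_moves([
  [[-40,0,-20],[0,0,0],1],
  [[-75,0,-40],[0,0,0],1],
  [[-75,0,-40],[0,0,0],1],
  [[-75,0,-40],[0,0,0],1],
])

```text
clock: 4.35
ee_pos: [0.4533, 0.029, 0.1669]
ee_rot: [3.118, -0.385, 0.003]
force: [0.9, 0.5, -0.4]
gripper_width: 0.002
finger_force: 0.0
```

```bash
python3 - <<'E'
from h import *
a=robot.snapshot("scene");b=robot.snapshot("top")
cv2.imwrite("pics/s1.png",a[:,:,::-1]);cv2.imwrite("pics/t1.png",b[:,:,::-1])
f=lambda i,y,x:cv2.resize(i[y:y+150,x:x+130,::-1],None,fx=3,fy=3,interpolation=cv2.INTER_CUBIC)
cv2.imwrite("pics/fallen.png",np.hstack([f(a,160,180),f(b,110,220)]))
t=b[:,:,::-1].copy()
hsv=cv2.cvtColor(t,cv2.COLOR_BGR2HSV);gm=cv2.inRange(hsv,(45,120,40),(80,255,255));gm[:118]=0;gm[230:]=0;gm[:,:238]=0;gm[:,342:]=0
ys,xs=np.where(gm>0)
r=cv2.minAreaRect((onz("top",np.c_[xs,ys],.058)[:,:2]*1000).astype(np.float32));print("box",r,cv2.boxPoints(r))
O=np.array([643.7,-19.1]);th=np.deg2rad(-15.33);M=np.array([[np.cos(th),np.sin(th)],[-np.sin(th),np.cos(th)]])
print("in outline",((cv2.boxPoints(r)-O)@M.T).round(1))
o=robot.get_obs();print(o["ee_pos"],o["force"])
E
```

```text
box ((646.8485107421875, -21.533775329589844), (87.07902526855469, 138.86355590820312), 75.72083282470703) [[568.8229   -46.603043]
 [703.39636  -80.85327 ]
 [724.87415    3.535492]
 [590.30066   37.78572 ]]
in outline [[-64.9 -46.3]
 [ 73.9 -43.8]
 [ 72.3  43.3]
 [-66.5  40.7]]
[0.45417843 0.02863808 0.16610997] [0.31319526 0.4745509  0.49628914]
```

View pics/fallen.png

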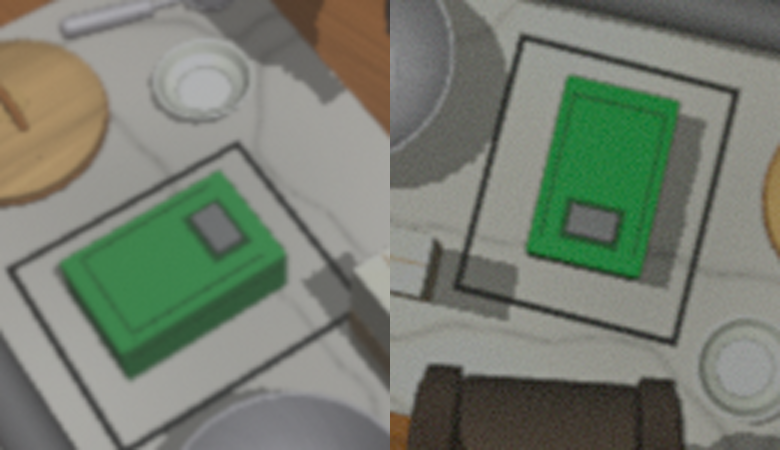

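The box lies lid up, wholly inside the outline: corners from -66 to 74 along x (limit ±100) and within ±46 along y (limit ±85). The button at crop (592,222) is still proud. I aim at it next.

```bash
python3 - <<'E'
from h import *
b=onz("top",[[220+(592-390)/3,110+222/3]],.0645)[0];print("button px",b)
rel([[b[0],b[1],.166],[b[0],b[1],.070],[.6106,-.0123,.07]])
E
```

```text
button px [ 0.6113608  -0.01294883  0.0645    ]
shift mm [162.6   2.    0.2] turn [ 0. -0. -0.]
shift mm [162.5   2.   96.2] turn [ 0. -0. -0.]
shift mm [161.6   1.6  96.2] turn [ 0. -0. -0.]
```

Call:
apply_moves([
  [[35,1,0],[0,0,0],1],
  [[80,2,0],[0,0,0],1],
  [[125,2,0],[0,0,0],1],
  [[155,2,10],[0,0,0],1],
  [[162,2,40],[0,0,0],1],
  [[162,2,70],[0,0,0],1],
  [[162,2,90],[0,0,0],1],
  [[162,2,92],[0,0,0],1],
])

```text
clock: 5.25
ee_pos: [0.6094, -0.0129, 0.0706]
ee_rot: [3.118, -0.386, -0.009]
force: [-0.2, 0.0, -0.3]
gripper_width: 0.005
finger_force: 0.0
```

Call:
apply_moves([
  [[0,0,0],[0,0,0],1],
  [[0,0,3],[0,0,0],1],
  [[0,0,6],[0,0,0],1],
  [[0,0,9],[0,0,0],1],
  [[0,0,11],[0,0,0],1],
  [[0,0,12],[0,0,0],1],
  [[0,0,13],[0,0,0],1],
])

```text
clock: 5.95
ee_pos: [0.6106, -0.0127, 0.0615]
ee_rot: [3.118, -0.386, 0.001]
force: [-0.4, -1.0, 3.1]
gripper_width: -0.0
finger_force: 1.2
```

Call:
apply_moves([
  [[0,0,1],[0,0,0],1],
  [[0,0,2],[0,0,0],1],
  [[0,0,3],[0,0,0],1],
  [[0,0,3],[0,0,0],1],
])

```text
clock: 6.35
ee_pos: [0.6106, -0.0127, 0.0586]
ee_rot: [3.118, -0.386, 0.001]
force: [-0.8, -0.4, 5.0]
gripper_width: -0.001
finger_force: 2.8
```

Call:
apply_moves([
  [[0,0,0.5],[0,0,0],1],
  [[0,0,1],[0,0,0],1],
  [[0,0,1],[0,0,0],1],
])

```text
clock: 6.65
ee_pos: [0.6106, -0.0127, 0.0585]
ee_rot: [3.118, -0.386, 0.002]
force: [-2.9, 0.6, 15.5]
gripper_width: -0.003
finger_force: 7.5
```

The button bottomed at z 0.0585, which is flush to 0.5 mm, and the force rose to 15 N. I retreat straight up.

Call:
apply_moves([
  [[0,0,-5],[0,0,0],1],
  [[0,0,-30],[0,0,0],1],
  [[0,0,-70],[0,0,0],1],
  [[0,0,-110],[0,0,0],1],
  [[-40,0,-120],[0,0,0],1],
  [[-85,0,-120],[0,0,0],1],
  [[-130,0,-120],[0,0,0],1],
  [[-150,0,-120],[0,0,0],1],
])

```text
clock: 7.45
ee_pos: [0.4613, 0.0246, 0.1773]
ee_rot: [3.118, -0.385, -0.003]
force: [0.1, -0.6, -0.8]
gripper_width: 0.001
finger_force: 0.0
```

```bash
python3 - <<'E'
from h import *
a=robot.snapshot("scene");b=robot.snapshot("top")
f=lambda i,y,x:cv2.resize(i[y:y+200,x:x+200,::-1],None,fx=2,fy=2,interpolation=cv2.INTER_CUBIC)
cv2.imwrite("pics/end.png",np.hstack([f(a,140,170),f(b,90,200)]))
hsv=cv2.cvtColor(b[:,:,::-1].copy(),cv2.COLOR_BGR2HSV);gm=cv2.inRange(hsv,(45,120,40),(80,255,255));gm[:118]=0;gm[230:]=0;gm[:,:238]=0;gm[:,342:]=0
ys,xs=np.where(gm>0)
print(cv2.minAreaRect((onz("top",np.c_[xs,ys],.058)[:,:2]*1000).astype(np.float32)),robot.get_obs()["force"])
E
```

```text
((646.850341796875, -21.472393035888672), (86.97689819335938, 138.6721954345703), 75.66944885253906) [ 0.28771097 -0.27278149 -0.24718585]
```

View pics/end.png

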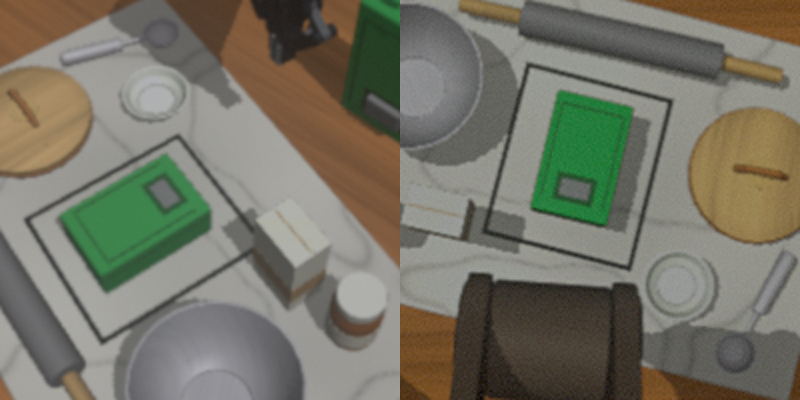

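The final picture shows the box lid up inside the outline at (583,157) in the top half of the crop. Its button is flush at (575,190), the other things stand where they were, and the arm is clear.

```bash
python3 -c "
from bench import robot
print(robot.job_done())"
```

```text
the job is handed in; nothing more can be done
None
```

The small green latch box was tipped over and lies lid up, wholly inside the outline, with its latch button pressed flush; the job is handed in at about 7.5 s, the other things still where they stood, but no verdict was returned.

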